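# Put the riveting things back on their own mats

## Robot

A 6-joint arm with a two-finger parallel gripper is mounted at the origin on the work surface. World frame = base frame: x ahead of the robot, y to its left, z up, the work surface at z = 0. Lengths are in m, angles in rad, forces in N, time in s.
With the tool pointing down it reaches from about 0.25 to 0.775 m from the base axis. Payload 4 kg.
Tool frame: the origin (TCP) lies between the finger pads; the fingertips stand 14 mm ahead of it and the grasp point (between the pads) lies 5 mm behind it; z points along the fingers, y is the direction in which the jaws open and shut (so a half turn about z gives the same grasp; the last joint's range is limited). The gripper opens to 94 mm and grips with 3 to 60 N. Pads are 16 mm wide; open, the fingers measure 119 mm over their backs; the gripper's body (75 mm by 177 mm) begins 78 mm behind the grasp point.
Start: joints at [-1.262, 0.087, 1.371, -0, 1.684, -0.103], TCP at [0.22, -0.504, 0.22] pointing down, gripper open.
Joint ranges: [-3.1, 3.1], [-0.76, 2.03], [0.27, 2.55], [-1.08, 4.22], [0.17, 2.65], [-2.57, 2.57]. Speed limits (rad/s): [2.79, 2.79, 3.14, 3.14, 3.14, 3.14].

## Interface

Orientations are given as a unit quaternion [x, y, z, w].
In Python, from bench import bot gives the robot as it stands. The module is installed in compiled form; this text tells all that it offers.
- The arm moves only by the tool move_arm, never from a script. Its argument "steps" is text: rows parted by semicolons, each of 5 numbers parted by spaces: the shift along the world's x, y, z in m, then the turn about the world's z in rad, then the finger opening in m, from 0 to 0.094. In form: tx ty tz twist gripper; .... A call has 1 to 5 rows; each row shifts and turns the commanded pose from where the row before left it; what a row does not reach is not made up. A row lasts 1/8 s, in which the tool goes at most 62.5 mm and 10.7 degrees, less where a joint would pass 70% of its speed; a pose out of reach is approached as far as the arm can. A call is refused whole if a number of a shift passes 0.0625 or a number of a turn 0.188, either way. A call with a gripper value outside its range is refused whole. The fingers move at their own pace and stop on an object; "newtons" is the grip in N (left out, the last holds). Time passes only in rows, so rows that do not move let the fingers close. It gives the time, the measured TCP pose, the force and the opening at its end, in the units of the state.
- bot.sense(): the state, without advancing time (a new reading comes with each control period).
- bot.camera(name): name is "scene" or "top"; returns the picture (400x640x3 uint8, red, green, blue); there is no depth.
- bot.calibration(name): a dict with "intrinsics" (3x3 intrinsics, pixels), "dist" ([k1, k2, p1, p2, k3] as OpenCV has them; the pictures are not rectified), "pose" (4x4, takes a point from camera to world coordinates). Camera axes: x right, y down, z forward; pixel columns grow to the right and rows downward; lengths in m; the calibration is good to about 2 mm. A picture is of the moment at which its call begins. calibration takes no time and is no camera call.
- bot.finish_job(): hands the job in, once; it reports no verdict.
Trained networks look in the newest picture that a camera, given by its name, has taken for a name from the list of things; names that differ only in an ending like _2 or _b are one class to them, and where a whole thing is asked for, a point or a joint stands for the part that bears it (a point fixed in the world has none). Each returns a list of dicts, best first, with "conf" (0 to 1); they miss things now and then, are a little off and sometimes report something else, mostly with a low value. They report only what shows in the picture. A call takes as long as a camera call. They do not tell look-alikes from the thing itself.
- bot.search_frame(camera, query): "xy" ([column, row] as shares, 0 to 1, of the picture: columns of its width, rows of its height, amid what is visible of it).
- bot.trace(camera, query): "mask" (400x640 bool, what is visible of it) and "xy" ([column, row] as shares, 0 to 1, of the picture: columns of its width, rows of its height, amid what is visible of it).
- bot.pinpoint(camera, query): "xy" ([column, row] as shares, 0 to 1, of the picture: columns of its width, rows of its height: a listed point, or the origin of a listed thing).
The state is a dict: "t": time; "q": joint angles; "dq": joint speeds; "effort": joint torques, N m; "eef_pos": TCP position; "tcp_rot": TCP orientation; "force": force on the tool from outside, world axes, zero at the start; "moment": the same for the moment, N m; "grip_width": finger opening in m.
Only numpy, scipy, OpenCV 4.12 (cv2) and the standard library are available. Lean on these libraries where they do the work, as an engineer would, in place of code of your own. Each camera call takes 0.05 s, during which the arm holds its last target.

## Task

Three of the riveting things stand on each other's cork mats and the chrome post stands beside them: put each in the middle of its own mat, the bottle on the round one, the marking gauge lengthwise on the oblong one, the rivet tub on the square one and the chrome post on the hexagonal one, which is empty now and may be used as a free spot on the way. All end standing flat on their mats as they stand now, the bottle is never tipped over, and the brass nut and the tape measure stay where they are.

Things in the scene. Friction and masses are not known exactly. Their poses are not given: they have to be found in the camera images.
- bottle_center (a point): small green glass bottle with a black cap, screwed tight, standing: 95 mm high, plain round body 44 mm in diameter from the foot to about 55 mm up, narrower neck and cap above; this point is on its axis half-way up (47.5 mm above its foot), z up
- gauge_center (a point): black plastic marking gauge lying flat: a bar 32 mm (its x) by 90 mm (its y) by 26 mm high, with a raised 8 mm fence across its +y end and a small brass screw and steel scale on top; the point is at the centre of the bar, 13 mm above its underside, z up
- tub_center (a point): square gray plastic tub full of pale rivets, 46 x 46 mm, 36 mm high (sides along its x and y), open on top, the rivets are part of it; the point is at its centre, 18 mm above its underside, z up
- post_center (a point): chrome rivet-setting post standing upright: hexagonal foot 46 mm across flats and 18 mm high, above it a round stem 32 mm in diameter, domed at the top, 80 mm high in all; it stands on the bare work surface at the start; the point is on its axis, 40 mm above its underside, z up
- mat_round: the bottle's mat: round fixed cork mat, 92 mm in diameter, 4 mm thick; origin at the centre of its underside, on the work surface (z = 0); another thing stands on it at the start
- mat_square: the tub's mat: square fixed cork mat, 80 x 80 mm (sides along its x and y), 4 mm thick; origin at the centre of its underside; another thing stands on it at the start
- mat_oblong: the gauge's mat: oblong fixed cork mat, 56 mm (its x) by 116 mm (its y), 4 mm thick; origin at the centre of its underside; another thing stands on it at the start
- mat_hex: the post's mat: hexagonal fixed cork mat, 84 mm across flats, 4 mm thick; origin at the centre of its underside; always empty at the start
- nut: bystander: loose brass hexagonal nut lying flat, 30 mm across flats, 14 mm high; origin at the centre of its underside; to be left where it is
- tape: bystander: loose gray closed tape measure standing on edge, 55 x 30 mm, 50 mm high; origin at the centre of its underside; to be left where it is
Things that resemble listed ones, but are neither listed nor needed, are in the scene too. Leave any purple look-alike of the part that bears post_center alone. Leave any pink look-alike of the part that bears tub_center alone.

How it is judged:
At the end, for the whole second after the job is handed in: Bottle on round, gauge on oblong, tub on square, post on hexagonal mat: centres within 15 mm of the mat centres, resting on the mats (height within 5 mm), upright within 7 degrees, still; gauge within 15 degrees of the mat's length, either way round (horizontal distance between bottle_center and mat_round below 0.015 m and z of bottle_center in the frame of mat_round between 0.0465 and 0.0565 m and angle between each of bottle_center, gauge_center, tub_center, post_center's own z axis and vertical below 0.12 rad and linear speed of each of bottle, gauge, tub, post below 0.02 m/s and horizontal distance between gauge_center and mat_oblong below 0.015 m and z of gauge_center in the frame of mat_oblong between 0.012 and 0.022 m and angle between the y axis of gauge_center and the y axis of mat_oblong, either way round below 0.26 rad and horizontal distance between tub_center and mat_square below 0.015 m and z of tub_center in the frame of mat_square between 0.017 and 0.027 m and horizontal distance between post_center and mat_hex below 0.015 m and z of post_center in the frame of mat_hex between 0.039 and 0.049 m); the robot touches nothing.
It fails at once if the bottle is tipped over (angle between bottle_center's own z axis and vertical above 0.7 rad).
It fails at once if the brass nut is moved more than 30 mm (distance of nut from where it was at the start of the episode above 0.03 m).
It fails at once if the tape measure is moved more than 30 mm (distance of tape from where it was at the start of the episode above 0.03 m).
It also fails if it takes over 136 s, if anything falls off the work surface, if the arm or the gripper's body presses on something with over 40 N, if the wrist force passes 120 N, or if a joint passes its speed limit or range.

## Working session

There is one attempt and no reset: what is moved stays moved. The work goes in short steps, Python scripts to look and compute and a tool call to move; the robot and the scene stay as the last step left them, time stands still between calls to the robot, and variables do not carry over. Pictures are saved under pics/ and viewed, and the job is handed in when it is done.

Besides the shell and the picture viewer there is one more tool, called after "Call:" by a JSON object that holds its "op" and its "data", one argument or row to a line. move_arm: Moves the arm, as the interface text tells. Its arguments: {"type":"object","properties":{"steps":{"type":"string"},"newtons":{"type":"number"}},"required":["steps"]}

```bash
mkdir -p pics
python3 - <<'E'
from bench import bot
import cv2
print(bot.sense())
for n in("scene","top"):
    im=bot.camera(n); cv2.imwrite(f"pics/{n}0.png",im[:,:,::-1]); c=bot.calibration(n); print(n,c)
E
```

```text
{'t': 0.0, 'q': array([-1.26210741e+00,  8.79576412e-02,  1.37221919e+00,  8.70776174e-06,
        1.68360959e+00, -1.03113508e-01]), 'dq': array([ 0.0009746 , -0.00217561,  0.00255745, -0.00031798, -0.00116795,
       -0.00016392]), 'effort': array([ 5.85576836e-04, -3.40186715e+01, -3.02422500e+01,  7.18195341e-02,
        3.31847684e-02, -1.68283432e-04]), 'eef_pos': array([ 0.21997938, -0.50353425,  0.2183205 ]), 'tcp_rot': array([ 9.78876441e-01,  2.04449773e-01, -1.08243445e-04, -1.09153458e-03]), 'force': array([-0.13089264, -0.2910108 ,  0.06697876]), 'moment': array([-0.05448942,  0.02143616,  0.0233241 ]), 'grip_width': 0.09392000497285376}
scene {'intrinsics': array([[364.89615852,   0.        , 319.82899604],
       [  0.        , 364.89615852, 200.5430104 ],
       [  0.        ,   0.        ,   1.        ]]), 'dist': array([-0.01058152,  0.        ,  0.        ,  0.        ,  0.        ]), 'pose': array([[ 0.02385339,  0.86862172, -0.49490132,  0.90018957],
       [ 0.99964518, -0.02659397,  0.00150499, -0.01288612],
       [-0.01185412, -0.49476162, -0.86894788,  0.77284134],
       [ 0.        ,  0.        ,  0.        ,  1.        ]])}
top {'intrinsics': array([[409.0183728 ,   0.        , 310.9905622 ],
       [  0.        , 409.0183728 , 201.07071313],
       [  0.        ,   0.        ,   1.        ]]), 'dist': array([0.02558647, 0.        , 0.        , 0.        , 0.        ]), 'pose': array([[-0.00890896, -0.98460101,  0.17458948,  0.31521452],
       [-0.99993625,  0.00756069, -0.00838608, -0.03066032],
       [ 0.00693693, -0.17465306, -0.9846056 ,  1.04455238],
       [ 0.        ,  0.        ,  0.        ,  1.        ]])}
```

View pics/scene0.png

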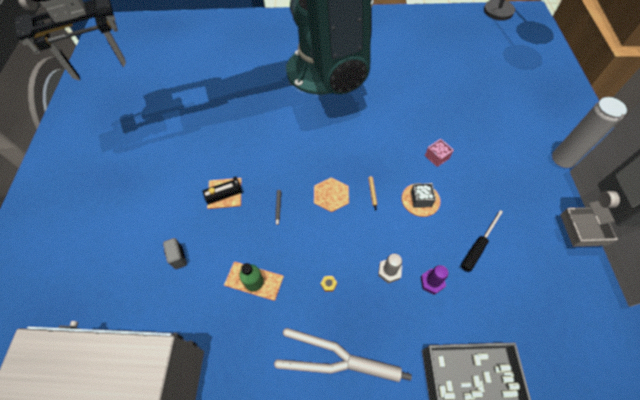

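View pics/top0.png

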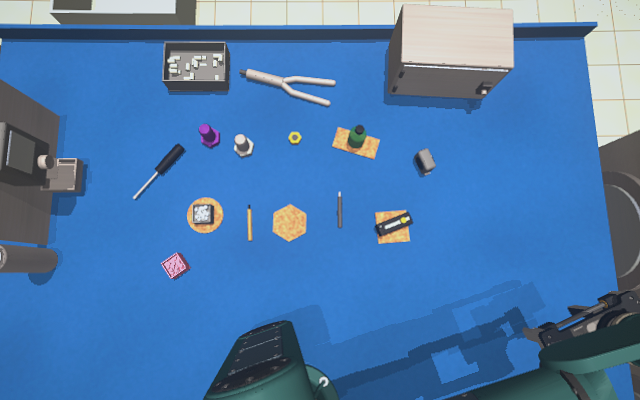

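```bash
cat > h.py <<'E'
from bench import bot
import cv2, numpy as np
def ray(cam,px):
    c=bot.calibration(cam); u=cv2.undistortPoints(np.array(px,float).reshape(-1,1,2),c["intrinsics"],c["dist"]).reshape(-1,2)
    P=c["pose"]; d=np.c_[u,np.ones(len(u))]@P[:3,:3].T
    return P[:3,3],d
def onz(cam,px,z):
    o,d=ray(cam,px); s=(z-o[2])/d[:,2]; return o+d*s[:,None]
def proj(cam,X):
    c=bot.calibration(cam); Pi=np.linalg.inv(c["pose"])
    r,_=cv2.Rodrigues(Pi[:3,:3]); return cv2.projectPoints(np.array(X,float).reshape(-1,3),r,Pi[:3,3],c["intrinsics"],c["dist"])[0].reshape(-1,2)
def px(xy): return [xy[0]*640,xy[1]*400]
def tri(p1,p2):
    A=[];b=[]
    M=np.zeros((3,3));v=np.zeros(3);L=[]
    for cam,p in(("scene",p1),("top",p2)):
        o,d=ray(cam,[p]);d=d[0]/np.linalg.norm(d[0]);Q=np.eye(3)-np.outer(d,d);M+=Q;v+=Q@o;L.append((o,d))
    X=np.linalg.solve(M,v); return X,sum(np.linalg.norm(np.cross(X-o,d)) for o,d in L)
E
cat > det.py <<'E'
from h import *
np.set_printoptions(precision=4,suppress=True)
for c in("scene","top"): bot.camera(c)
Z=dict(bottle_center=.0515,gauge_center=.017,tub_center=.022,post_center=.04,mat_round=0,mat_square=0,mat_oblong=0,mat_hex=0,nut=0,tape=0)
for n,z in Z.items():
    for c in("scene","top"):
        for d in bot.pinpoint(c,n)[:4]:
            p=px(d["xy"]); print(n,c,round(d["conf"],2),np.round(p,1),onz(c,[p],z)[0])
E
python3 det.py
```

```text
bottle_center scene 0.58 [248.3 273.4] [ 0.6566 -0.1622  0.0515]
bottle_center scene 0.52 [252.7 283.3] [ 0.6776 -0.1519  0.0515]
bottle_center top 0.58 [357.5 134. ] [ 0.6633 -0.1588  0.0515]
gauge_center scene 0.93 [220.6 190.1] [ 0.4331 -0.2523  0.017 ]
gauge_center top 0.77 [391.3 224.7] [ 0.4353 -0.2418  0.017 ]
tub_center scene 0.93 [425.1 195.8] [0.4672 0.239  0.022 ]
tub_center scene 0.73 [440.7 151.5] [0.3378 0.3006 0.022 ]
tub_center top 0.6 [175.7 264.5] [0.3407 0.2946 0.022 ]
tub_center top 0.56 [204.2 215.5] [0.4618 0.2294 0.022 ]
post_center scene 0.94 [435.6 276.8] [0.6709 0.2225 0.04  ]
post_center scene 0.65 [248.8 275.9] [ 0.6581 -0.1631  0.04  ]
post_center scene 0.58 [390.9 267.8] [0.6489 0.1329 0.04  ]
post_center top 0.57 [243.4 143.2] [0.6447 0.132  0.04  ]
post_center top 0.54 [203.7 134.4] [0.6686 0.2336 0.04  ]
mat_round scene 0.87 [416.3 202.5] [0.4726 0.222  0.    ]
mat_round scene 0.18 [334.8 193.6] [0.4415 0.0257 0.    ]
mat_round top 0.61 [208.5 216.3] [0.4627 0.224  0.    ]
mat_square scene 0.59 [225.1 194.1] [ 0.4345 -0.2453  0.    ]
mat_square top 0.74 [394.2 223.4] [ 0.4405 -0.2528  0.    ]
mat_square top 0.41 [207.6 216.4] [0.4625 0.2262 0.    ]
mat_oblong scene 0.97 [250.8 281.8] [ 0.6583 -0.1661  0.    ]
mat_oblong top 0.72 [354.2 147. ] [ 0.6454 -0.1556  0.    ]
mat_oblong top 0.58 [206.9 216.8] [0.4615 0.228  0.    ]
mat_hex scene 0.78 [329.1 193.5] [0.4408 0.0117 0.    ]
mat_hex top 0.93 [288.5 221.7] [0.447  0.0187 0.    ]
nut scene 0.79 [330.3 286.2] [0.6726 0.0059 0.    ]
nut top 0.65 [293.5 140.1] [0.6655 0.0055 0.    ]
tape scene 0.97 [181.8 258. ] [ 0.5993 -0.3257  0.    ]
tape top 0.75 [422.1 164.8] [ 0.5952 -0.3331  0.    ]
```

Run:
```python
import cv2
im=cv2.imread("pics/top0.png"); cv2.imwrite("pics/topc.png",cv2.resize(im[110:290,150:450],None,fx=2.66,fy=2.66,interpolation=cv2.INTER_CUBIC))
im=cv2.imread("pics/scene0.png"); cv2.imwrite("pics/scc.png",cv2.resize(im[130:310,150:460],None,fx=2.58,fy=2.58,interpolation=cv2.INTER_CUBIC))
```

```text
(no output)
```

View pics/topc.png

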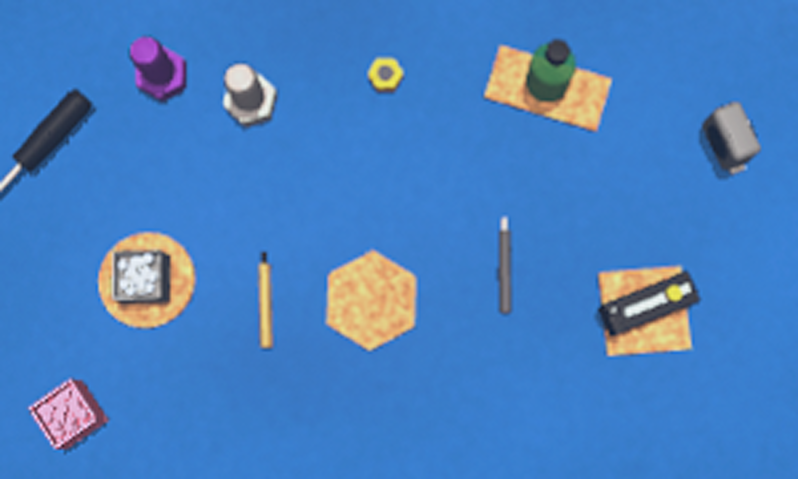

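View pics/scc.png

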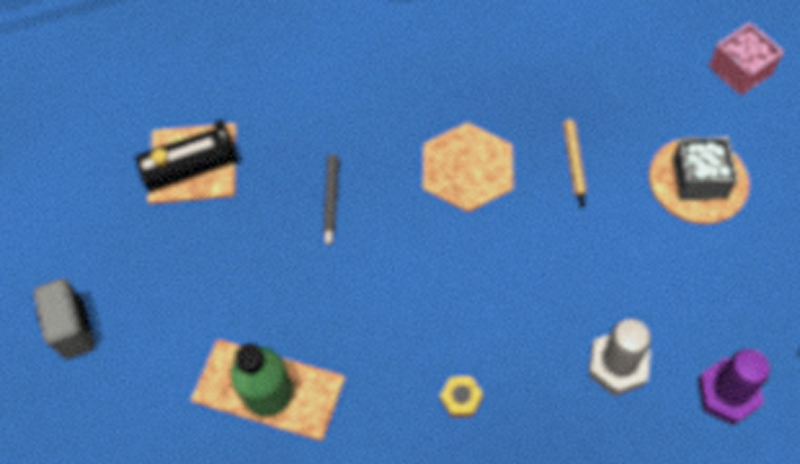

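```bash
cat > fit.py <<'E'
from h import *
from scipy.optimize import minimize
np.set_printoptions(precision=4,suppress=True)
S=4
def circ(r,n=40,z=0,ph=0):
    a=np.arange(n)*2*np.pi/n+ph; return np.c_[r*np.cos(a),r*np.sin(a),np.full(n,z)]
def box(a,b,z): return np.array([[sx*a/2,sy*b/2,z] for sx,sy in((1,1),(-1,1),(-1,-1),(1,-1))])
hexp=lambda af,z:circ(af/2/np.cos(np.pi/6),6,z)
MOD=dict(mat_round=circ(.046,40,.004),mat_square=box(.08,.08,.004),mat_oblong=box(.056,.116,.004),mat_hex=hexp(.084,.004),
 gauge_center=np.r_[box(.032,.09,-.013),box(.032,.09,.013)],tub_center=np.r_[box(.046,.046,-.018),box(.046,.046,.018)],
 bottle_center=None,post_center=None)
PARTS=dict(bottle_center=[np.r_[circ(.022,40,-.0475),circ(.022,40,.0075)]],post_center=[np.r_[hexp(.046,-.04),hexp(.046,-.022)],np.r_[circ(.016,40,-.022),circ(.016,40,.036),circ(.008,40,.04)]])
def render(cam,name,x,y,z,th):
    R=np.array([[np.cos(th),-np.sin(th),0],[np.sin(th),np.cos(th),0],[0,0,1]])
    m=np.zeros((400*S,640*S),np.uint8)
    for P in PARTS.get(name) or [MOD[name]]:
        p=proj(cam,P@R.T+[x,y,z]); h=cv2.convexHull((p*S+S/2).astype(np.int32)); cv2.fillConvexPoly(m,h,1)
    return cv2.resize(m.astype(np.float32),(640,400),interpolation=cv2.INTER_AREA)
def fit(name,x0,z,pos,neg,th0s=(0,),cams=("scene","top")):
    """pos/neg: dict cam->float mask; cost = neg inside + pos outside"""
    best=None
    def cost(v,th=None):
        c=0
        for cam in cams:
            r=render(cam,name,v[0],v[1],z,v[2]); near=near_[cam]
            c+=(r*neg[cam]).sum()+((1-r)*pos[cam]*near).sum()
        return c
    near_={}
    for cam in cams:
        p=proj(cam,[[x0[0],x0[1],z]])[0]; n=np.zeros((400,640),np.float32); cv2.circle(n,(int(p[0]),int(p[1])),45,1,-1); near_[cam]=n
    for t in th0s:
        s=np.array([[x0[0],x0[1],t],[x0[0]+.012,x0[1],t],[x0[0],x0[1]+.012,t],[x0[0],x0[1],t+.25]])
        r=minimize(cost,s[0],method="Nelder-Mead",options=dict(initial_simplex=s,xatol=2e-4,fatol=.3,maxiter=150))
        if best is None or r.fun<best.fun: best=r
    return best
E
cat > f1.py <<'E'
from fit import *
pos={};neg={}
for cam in("scene","top"):
    im=bot.camera(cam); h=cv2.cvtColor(im,cv2.COLOR_RGB2HSV)
    o=((h[...,0]<22)&(h[...,1]>70)&(h[...,2]>110)).astype(np.float32); b=((h[...,0]>95)&(h[...,0]<125)&(h[...,1]>120)).astype(np.float32)
    pos[cam]=o;neg[cam]=b
pi=np.pi
for n,x0,ths in(("mat_round",(.466,.223),(0,)),("mat_square",(.437,-.249),(0,.3,-.3)),("mat_oblong",(.652,-.161),(pi/2-.3,pi/2+.3)),("mat_hex",(.444,.015),(0,pi/6))):
    for cams in(("scene","top"),("scene",),("top",)):
        r=fit(n,x0,0,pos,neg,ths,cams); print(n,cams,r.x,round(r.fun,1))
E
cat > f2.py <<'E'
from fit import *
import sys
def objs(L,cams0=(("scene","top"),("scene",),("top",))):
    for cam in("scene","top"): bot.camera(cam)
    for n,x0,z,ths in L:
        pos={};neg={}
        for cam in("scene","top"):
            p=proj(cam,[[x0[0],x0[1],z]])[0]; best=None
            for d in bot.trace(cam,n):
                q=np.array(px(d["xy"])); e=np.linalg.norm(q-p)
                if e<25 and (best is None or e<best[0]): best=(e,d)
            if best is None: print(n,cam,"no trace"); continue
            m=best[1]["mask"].astype(np.float32); pos[cam]=m; neg[cam]=1-m
            ys,xs=np.nonzero(m); print(n,cam,"conf",round(best[1]["conf"],2),int(m.sum()),xs.min(),xs.max(),ys.min(),ys.max())
        for cams in cams0:
            if all(c in pos for c in cams):
                r=fit(n,x0,z,pos,neg,ths,cams); print(n,cams,r.x,round(r.fun,1))
E
python3 f1.py
python3 - <<'E'
from f2 import *
pi=np.pi
objs([("gauge_center",(.434,-.247),.017,(pi/2-.3,pi/2+.3)),("tub_center",(.464,.233),.022,(0,.3,-.3)),("post_center",(.647,.132),.04,(0,.4))])
E
```

```text
mat_round ('scene', 'top') [0.4662 0.2326 0.0256] 106.6
mat_round ('scene',) [0.4659 0.2323 0.1921] 49.4
mat_round ('top',) [0.4664 0.2328 0.0076] 55.6
mat_square ('scene', 'top') [ 0.4324 -0.2457  0.0802] 25.4
mat_square ('scene',) [ 0.4323 -0.2469  0.0833] 11.1
mat_square ('top',) [ 0.4325 -0.2456  0.0714] 12.1
mat_oblong ('scene', 'top') [ 0.656  -0.1596  2.8268] 6.4
mat_oblong ('scene',) [ 0.6563 -0.1591  2.8262] 1.3
mat_oblong ('top',) [ 0.6561 -0.1587  2.8275] 4.2
mat_hex ('scene', 'top') [ 0.4447  0.0166 -0.0405] 165.4
mat_hex ('scene',) [0.4449 0.0154 1.0043] 85.1
mat_hex ('top',) [ 0.4449  0.0166 -0.0412] 79.3
gauge_center scene conf 0.93 601 202 241 177 204
gauge_center top conf 0.94 478 376 411 212 236
gauge_center ('scene', 'top') [ 0.4366 -0.2485  0.3879] 110.4
gauge_center ('scene',) [ 0.4359 -0.2493  3.5489] 67.9
gauge_center ('top',) [ 0.4363 -0.2472  0.3809] 36.9
tub_center scene conf 0.83 510 410 434 183 207
tub_center top conf 0.86 403 192 213 204 223
tub_center ('scene', 'top') [0.4655 0.2332 0.0442] 103.9
tub_center ('scene',) [ 0.4653  0.2318 -0.0157] 50.1
tub_center ('top',) [0.4665 0.2335 0.0335] 40.2
post_center scene conf 0.73 530 379 401 254 282
post_center top conf 0.9 296 235 253 135 155
post_center ('scene', 'top') [ 0.6434  0.1356 -0.2129] 132.1
post_center ('scene',) [ 0.6441  0.1353 -0.1908] 52.6
post_center ('top',) [0.6444 0.1358 0.4726] 77.3
```

Run:
```python
import fit
from f2 import *
for rn in (.009,.012):
    fit.PARTS["bottle_center"]=[np.r_[circ(.022,40,-.0475),circ(.022,40,.0075),circ(rn,30,.02)],np.r_[circ(rn,40,.01),circ(rn,40,.0475)]]
    objs([("bottle_center",(.66,-.16),.0515,(0,))])
```

```text
Traceback (most recent call last):
AttributeError: 'function' object has no attribute 'PARTS'
```

Call:
{"op": "move_arm", "data": {
  "steps": "0.044 0.034 0 0.17 0.08; 0.044 0.034 0 0.17 0.08; 0.044 0.034 0 0.17 0.08; 0.044 0.034 0 0.17 0.08; 0.044 0.034 0 0.17 0.08",
  "newtons": 20
}}

```text
t: 2.33
eef_pos: [0.4414, -0.3328, 0.2197]
tcp_rot: [0.806, 0.592, 0.0, 0.0]
force: [-0.2, -1.9, -0.4]
grip_width: 0.0802
```

Run:
```python
from f2 import *
for rn in (.009,.012):
    PARTS["bottle_center"]=[np.r_[circ(.022,40,-.0475),circ(.022,40,.0075),circ(rn,30,.02)],np.r_[circ(rn,40,.01),circ(rn,40,.0475)]]
    objs([("bottle_center",(.66,-.16),.0515,(0,))])
```

```text
bottle_center scene conf 0.86 545 239 264 264 291
bottle_center top conf 0.76 351 348 366 124 148
bottle_center ('scene', 'top') [ 0.6613 -0.1591  0.036 ] 66.2
bottle_center ('scene',) [ 0.6602 -0.1593  0.187 ] 37.0
bottle_center ('top',) [ 0.6623 -0.1598  0.2363] 21.0
bottle_center scene no trace
bottle_center top conf 0.8 319 348 366 125 147
bottle_center ('top',) [ 0.662  -0.1595  0.0461] 50.2
```

Call:
{"op": "move_arm", "data": {
  "steps": "0.044 0.035 0 0.1 0.08; 0.044 0.035 0 0.1 0.08; 0.044 0.035 0 0.1 0.08; 0.044 0.035 0 0 0.08; 0.044 0.034 0 0 0.08"
}}

```text
t: 3.35
eef_pos: [0.6609, -0.1607, 0.2197]
tcp_rot: [0.711, 0.703, -0.0, 0.0]
force: [0.1, -0.6, 0.7]
grip_width: 0.0798
```

Call:
{"op": "move_arm", "data": {
  "steps": "0 0 -0.05 0 0.08; 0 0 -0.05 0 0.08; 0 0 -0.04 0 0.08; 0 0 0 0 0.08"
}}

```text
t: 3.85
eef_pos: [0.6567, -0.1606, 0.0745]
tcp_rot: [0.711, 0.703, -0.002, -0.004]
force: [-0.1, -0.3, -0.4]
grip_width: 0.0803
```

Call:
{"op": "move_arm", "data": {
  "steps": "0.004 0.001 -0.02 0 0.08; 0 0 0 0 0.08; 0 0 0 0 0.08"
}}

```text
t: 4.22
eef_pos: [0.6649, -0.1594, 0.061]
tcp_rot: [0.71, 0.704, 0.001, 0.001]
force: [0.5, 0.4, 0.1]
grip_width: 0.0798
```

Call:
{"op": "move_arm", "data": {
  "steps": "-0.004 0 -0.02 0 0.08; 0 0 -0.002 0 0.08; 0 0 0 0 0.04; 0 0 0 0 0.03; 0 0 0 0 0.03",
  "newtons": 15
}}

```text
t: 4.85
eef_pos: [0.6607, -0.1592, 0.0384]
tcp_rot: [0.71, 0.704, 0.0, 0.001]
force: [-0.7, -0.6, -0.5]
grip_width: 0.0535
```

Call:
{"op": "move_arm", "data": {
  "steps": "0 0 0 0 0.03; 0 0 0 0 0.03; 0 0 0 0 0.03"
}}

```text
t: 5.22
eef_pos: [0.6604, -0.1591, 0.0379]
tcp_rot: [0.71, 0.704, 0.0, 0.0]
force: [0.6, 0.2, 0.8]
grip_width: 0.0435
```

Call:
{"op": "move_arm", "data": {
  "steps": "0 0 0.02 0 0.03; 0 0 0.03 0 0.03; 0 0 0.01 0 0.03; -0.02 0.016 0 0 0.03; -0.03 0.025 0 0 0.03",
  "newtons": 20
}}

```text
t: 5.85
eef_pos: [0.6098, -0.1182, 0.0973]
tcp_rot: [0.711, 0.704, 0.0, 0.0]
force: [0.6, 0.9, -1.6]
grip_width: 0.0436
```

Call:
{"op": "move_arm", "data": {
  "steps": "-0.036 0.029 0 0 0.03; -0.04 0.033 0 0 0.03; -0.04 0.033 0 0 0.03; -0.03 0.024 0 0 0.03; -0.02 0.016 0 0 0.03"
}}

```text
t: 6.48
eef_pos: [0.4423, 0.018, 0.0974]
tcp_rot: [0.71, 0.704, -0.0, -0.0]
force: [0.4, 1.1, -1.3]
grip_width: 0.0432
```

Call:
{"op": "move_arm", "data": {
  "steps": "0 0 0 0 0.03; 0 0 0 0 0.03; 0 0 0 0 0.03"
}}

```text
t: 6.85
eef_pos: [0.4449, 0.0164, 0.0976]
tcp_rot: [0.711, 0.704, 0.0, 0.0]
force: [0.8, 0.3, -1.3]
grip_width: 0.0433
```

Call:
{"op": "move_arm", "data": {
  "steps": "0 0 -0.03 0 0.03; 0 0 -0.02 0 0.03; 0 0 -0.006 0 0.03; 0 0 -0.002 0 0.03; 0 0 -0.001 0 0.03"
}}

```text
t: 7.48
eef_pos: [0.445, 0.0168, 0.0393]
tcp_rot: [0.71, 0.704, 0.001, 0.001]
force: [0.5, -0.5, -1.0]
grip_width: 0.0434
```

Call:
{"op": "move_arm", "data": {
  "steps": "0 0 0 0 0.03; 0 0 0 0 0.03"
}}

```text
t: 7.72
eef_pos: [0.4445, 0.017, 0.0391]
tcp_rot: [0.71, 0.704, 0.0, 0.0]
force: [-0.2, -0.4, -1.3]
grip_width: 0.0436
```

Call:
{"op": "move_arm", "data": {
  "steps": "0 0 -0.001 0 0.03; 0 0 0 0 0.047; 0 0 0 0 0.06; 0 0 0 0 0.075; 0 0 0 0 0.075"
}}

```text
t: 8.35
eef_pos: [0.4442, 0.017, 0.0375]
tcp_rot: [0.71, 0.704, 0.0, 0.0]
force: [0.3, -0.7, 0.2]
grip_width: 0.0729
```

Call:
{"op": "move_arm", "data": {
  "steps": "0 0 0.02 0 0.075; 0 0 0.05 0 0.075; 0 0 0.05 0 0.075; -0.002 -0.05 0 0.1 0.075; -0.002 -0.06 0 0.1 0.075"
}}

```text
t: 8.98
eef_pos: [0.4408, -0.0936, 0.1588]
tcp_rot: [0.634, 0.773, 0.001, 0.001]
force: [0.2, 0.3, -0.1]
grip_width: 0.0752
```

Call:
{"op": "move_arm", "data": {
  "steps": "-0.001 -0.06 0 0.1 0.075; -0.001 -0.06 0 0.088 0.075; -0.001 -0.034 0 0 0.075; 0 0 -0.02 0 0.075; 0 0 -0.01 0 0.075"
}}

```text
t: 9.6
eef_pos: [0.4365, -0.2471, 0.1262]
tcp_rot: [0.562, 0.827, 0.0, -0.001]
force: [0.2, -0.9, -0.5]
grip_width: 0.075
```

Run:
```python
from h import *
for n in("scene","top"):
    im=bot.camera(n)[:,:,::-1]; im=im[110:310,150:460] if n=="scene" else im[100:290,150:450]; cv2.imwrite(f"pics/{n}1.png",cv2.resize(im,None,fx=2,fy=2))
a=cv2.imread("pics/scene1.png");b=cv2.imread("pics/top1.png"); b=cv2.resize(b,(620,392)); cv2.imwrite("pics/both1.png",cv2.resize(np.vstack([a,b]),None,fx=.75,fy=.75))
```

```text
(no output)
```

View pics/both1.png

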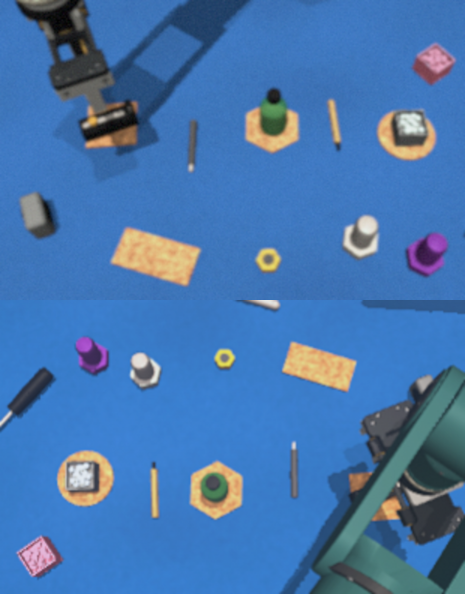

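Call:
{"op": "move_arm", "data": {
  "steps": "0 -0.001 -0.05 0.01 0.07; 0 0 -0.03 0 0.07; 0 0 -0.015 0 0.07; 0 0 -0.009 0 0.07; 0 0 0 0 0.07"
}}

```text
t: 10.32
eef_pos: [0.4376, -0.2481, 0.024]
tcp_rot: [0.557, 0.831, 0.0, 0.0]
force: [0.2, 0.9, 0.1]
grip_width: 0.0701
```

Call:
{"op": "move_arm", "data": {
  "steps": "0 0 0 0 0.07; 0 0 0 0 0.07"
}}

```text
t: 10.58
eef_pos: [0.4378, -0.2485, 0.0246]
tcp_rot: [0.557, 0.83, 0.0, 0.001]
force: [-0.1, 0.3, -0.1]
grip_width: 0.0702
```

Call:
{"op": "move_arm", "data": {
  "steps": "-0.001 0 -0.004 0 0.05; 0 0 0 0 0.03; 0 0 0 0 0.02; 0 0 0 0 0.02; 0 0 0 0 0.02",
  "newtons": 20
}}

```text
t: 11.2
eef_pos: [0.4362, -0.248, 0.0195]
tcp_rot: [0.557, 0.83, 0.0, 0.0]
force: [0.6, 0.9, -0.8]
grip_width: 0.0317
```

Call:
{"op": "move_arm", "data": {
  "steps": "0 0 0 0 0.02; 0 0 0 0 0.02; 0 0 0 0 0.02"
}}

```text
t: 11.58
eef_pos: [0.4362, -0.248, 0.0195]
tcp_rot: [0.557, 0.83, 0.0, 0.0]
force: [0.5, -0.5, -0.4]
grip_width: 0.032
```

Call:
{"op": "move_arm", "data": {
  "steps": "0 0 0.02 0 0.02; 0 0 0.03 0 0.02; 0.02 0.008 0.01 -0.1 0.02; 0.04 0.016 0 -0.15 0.02; 0.04 0.016 0 -0.15 0.02"
}}

```text
t: 12.2
eef_pos: [0.5368, -0.2078, 0.0795]
tcp_rot: [0.713, 0.701, -0.0, 0.0]
force: [0.3, -0.2, -1.5]
grip_width: 0.0319
```

Call:
{"op": "move_arm", "data": {
  "steps": "0.04 0.016 0 -0.15 0.02; 0.04 0.017 0 -0.1 0.02; 0.025 0.01 0 -0.053 0.02; 0.015 0.006 0 0 0.02; 0 0 0 0 0.02"
}}

```text
t: 12.82
eef_pos: [0.6563, -0.1583, 0.0783]
tcp_rot: [0.809, 0.588, -0.001, -0.001]
force: [-0.2, -0.2, -1.3]
grip_width: 0.0319
```

Call:
{"op": "move_arm", "data": {
  "steps": "0 0 0 0 0.02; 0 0 0 0 0.02"
}}

```text
t: 13.08
eef_pos: [0.6554, -0.1595, 0.0795]
tcp_rot: [0.809, 0.588, -0.0, -0.0]
force: [0.5, -0.3, -1.1]
grip_width: 0.032
```

Call:
{"op": "move_arm", "data": {
  "steps": "0 0 -0.03 0 0.02; 0 0 -0.02 0 0.02; 0 0 -0.008 0 0.02; 0 0 -0.002 0 0.02; 0 0 0 0 0.02"
}}

```text
t: 13.7
eef_pos: [0.6566, -0.1592, 0.02]
tcp_rot: [0.809, 0.588, 0.0, 0.0]
force: [-0.9, 0.0, -1.8]
grip_width: 0.0319
```

Call:
{"op": "move_arm", "data": {
  "steps": "0 0 0 0 0.02; 0 0 0 0 0.04; 0 0 0 0 0.06; 0 0 0 0 0.07; 0 0 0 0 0.07"
}}

```text
t: 14.32
eef_pos: [0.6562, -0.1591, 0.0196]
tcp_rot: [0.809, 0.588, 0.0, 0.0]
force: [0.0, 0.2, 0.3]
grip_width: 0.0665
```

Call:
{"op": "move_arm", "data": {
  "steps": "0 0 0.02 0 0.075; 0 0 0.05 0 0.075; 0 0 0.04 0.05 0.075; -0.025 0.05 0.02 0.05 0.075; -0.03 0.05 0 0.05 0.075"
}}

```text
t: 14.95
eef_pos: [0.6027, -0.0587, 0.1544]
tcp_rot: [0.763, 0.647, 0.003, 0.003]
force: [0.1, 0.4, -0.8]
grip_width: 0.075
```

Call:
{"op": "move_arm", "data": {
  "steps": "-0.03 0.05 0 0.05 0.075; -0.03 0.05 0 0.05 0.075; -0.03 0.05 0 0.09 0.075; -0.02 0.05 0 0 0.075; -0.02 0.05 0 0 0.075"
}}

```text
t: 15.58
eef_pos: [0.4707, 0.1926, 0.1517]
tcp_rot: [0.698, 0.716, 0.002, 0.001]
force: [0.1, 0.6, 0.7]
grip_width: 0.0747
```

Call:
{"op": "move_arm", "data": {
  "steps": "-0.005 0.042 -0.02 0 0.075; 0 0 -0.03 0 0.075; 0 0 0 0 0.075; 0 0 0 0 0.075"
}}

```text
t: 16.08
eef_pos: [0.4671, 0.2329, 0.1014]
tcp_rot: [0.698, 0.716, 0.001, 0.001]
force: [0.4, 0.6, 0.1]
grip_width: 0.075
```

```bash
cat > pic.py <<'E'
from h import *
import sys
k=sys.argv[1]
a=bot.camera("scene")[:,:,::-1][110:310,150:460]; b=bot.camera("top")[:,:,::-1][100:300,150:460]
cv2.imwrite(f"pics/both{k}.png",cv2.resize(np.vstack([a,b]),None,fx=1.5,fy=1.5,interpolation=cv2.INTER_CUBIC))
E
python3 pic.py 2
python3 - <<'E'
from f2 import *
objs([("gauge_center",(.656,-.159),.017,(-.31,))])
E
```

```text
gauge_center scene conf 0.92 718 230 274 265 292
gauge_center top conf 0.95 461 340 373 128 152
gauge_center ('scene', 'top') [ 0.6563 -0.1592 -0.3275] 168.2
gauge_center ('scene',) [ 0.6558 -0.1602 -0.3275] 87.9
gauge_center ('top',) [ 0.6572 -0.1598 -0.3804] 74.9
```

View pics/both2.png

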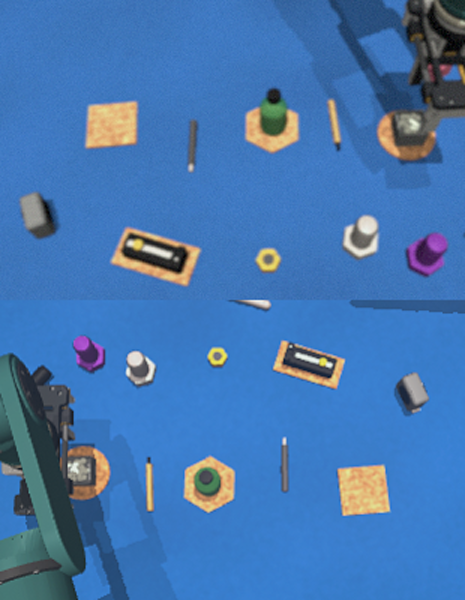

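Call:
{"op": "move_arm", "data": {
  "steps": "-0.001 0 -0.04 0.015 0.075; 0 0 -0.025 0 0.075; 0 0 -0.012 0 0.075; 0 0 -0.002 0 0.06; 0 0 0 0 0.045"
}}

```text
t: 17.0
eef_pos: [0.466, 0.2332, 0.0216]
tcp_rot: [0.693, 0.721, 0.001, 0.0]
force: [-0.1, -0.4, -0.1]
grip_width: 0.0583
```

Call:
{"op": "move_arm", "data": {
  "steps": "0 0 0 0 0.035; 0 0 0 0 0.035; 0 0 0 0 0.035; 0 0 0 0 0.035; 0 0 0 0 0.035"
}}

```text
t: 17.62
eef_pos: [0.466, 0.2333, 0.0217]
tcp_rot: [0.692, 0.721, 0.001, 0.0]
force: [-0.4, -0.2, 5.2]
grip_width: 0.0462
```

Call:
{"op": "move_arm", "data": {
  "steps": "0 0 0.02 0 0.035; 0 0 0.045 0 0.035; 0 0 0.045 0 0.035; 0 0 0.03 0 0.035; 0 -0.02 0 0 0.035"
}}

```text
t: 18.25
eef_pos: [0.4664, 0.2134, 0.1626]
tcp_rot: [0.692, 0.722, 0.002, 0.001]
force: [1.0, 0.5, -2.0]
grip_width: 0.046
```

Call:
{"op": "move_arm", "data": {
  "steps": "0 -0.045 0 0 0.035; 0 -0.05 0 0 0.035; 0 -0.05 0 0 0.035; 0 -0.05 0 0 0.035; -0.005 -0.05 0 0 0.035"
}}

```text
t: 18.88
eef_pos: [0.458, -0.0344, 0.1574]
tcp_rot: [0.693, 0.721, -0.002, -0.002]
force: [0.8, 0.1, -1.3]
grip_width: 0.0459
```

Call:
{"op": "move_arm", "data": {
  "steps": "-0.005 -0.05 0 0 0.035; -0.005 -0.05 0 0 0.035; -0.005 -0.045 0 0 0.035; -0.005 -0.04 0 0 0.035; -0.005 -0.029 0 0 0.035"
}}

```text
t: 19.5
eef_pos: [0.4324, -0.2477, 0.1572]
tcp_rot: [0.693, 0.721, -0.001, -0.003]
force: [0.7, 0.4, -1.8]
grip_width: 0.046
```

Call:
{"op": "move_arm", "data": {
  "steps": "-0.004 0 0 0 0.035; 0 0 0 0 0.035; 0 0 0 0 0.035"
}}

```text
t: 19.88
eef_pos: [0.4308, -0.245, 0.1598]
tcp_rot: [0.692, 0.722, 0.0, -0.001]
force: [0.9, -0.8, -2.1]
grip_width: 0.0462
```

Lower 0.138, then release.

Call:
{"op": "move_arm", "data": {
  "steps": "0.001 -0.001 -0.045 0 0.035; 0 0 -0.045 0 0.035; 0 0 -0.03 0 0.035; 0 0 -0.012 0 0.035; 0 0 -0.004 0 0.035"
}}

```text
t: 20.5
eef_pos: [0.4324, -0.2466, 0.0245]
tcp_rot: [0.692, 0.722, 0.0, 0.0]
force: [-0.2, 0.7, -0.7]
grip_width: 0.0458
```

Call:
{"op": "move_arm", "data": {
  "steps": "0 0 -0.001 0 0.035; 0 0 0 0 0.035; 0 0 0 0 0.035"
}}

```text
t: 20.88
eef_pos: [0.4327, -0.2475, 0.0245]
tcp_rot: [0.692, 0.721, 0.0, 0.001]
force: [0.2, -0.2, -1.3]
grip_width: 0.0461
```

Call:
{"op": "move_arm", "data": {
  "steps": "0 0.001 -0.002 0 0.035; 0 0 -0.001 0 0.035; 0 0 0 0 0.05; 0 0 0 0 0.065; 0 0 0 0 0.075"
}}

```text
t: 21.5
eef_pos: [0.4321, -0.246, 0.0203]
tcp_rot: [0.692, 0.721, 0.0, -0.0]
force: [-0.0, 0.7, -0.1]
grip_width: 0.0664
```

Call:
{"op": "move_arm", "data": {
  "steps": "0 0 0 0 0.075; 0 0 0 0 0.075; 0 0 0.02 0 0.075; 0 0 0.05 0 0.075; 0 0 0.05 0 0.075"
}}

```text
t: 22.12
eef_pos: [0.4317, -0.2457, 0.1413]
tcp_rot: [0.692, 0.721, -0.0, -0.001]
force: [0.2, -0.1, 0.1]
grip_width: 0.0751
```

Call:
{"op": "move_arm", "data": {
  "steps": "0 0.04 0.03 0 0.075; 0.002 0.05 0 0 0.075; 0.002 0.05 0 0 0.075; 0.002 0.05 0 0 0.075; 0.002 0.03 0 0 0.075"
}}

```text
t: 22.75
eef_pos: [0.4399, -0.024, 0.1707]
tcp_rot: [0.692, 0.722, 0.0, 0.0]
force: [0.3, -0.6, 0.4]
grip_width: 0.0751
```

```bash
python3 pic.py 3
python3 - <<'E'
from f2 import *
PARTS["bottle_center"]=[np.r_[circ(.022,40,-.0475),circ(.022,40,.0075),circ(.009,30,.02)],np.r_[circ(.009,40,.01),circ(.009,40,.0475)]]
objs([("tub_center",(.4324,-.2457),.022,(.05,)),("bottle_center",(.444,.017),.0515,(0,))])
E
```

```text
tub_center scene conf 0.64 561 210 233 176 201
tub_center top conf 0.92 409 384 404 216 235
tub_center ('scene', 'top') [ 0.4321 -0.2475  0.0181] 62.8
tub_center ('scene',) [ 0.4311 -0.248   0.0214] 34.9
tub_center ('top',) [ 0.4323 -0.2467 -0.0116] 15.2
bottle_center scene conf 0.59 482 323 340 169 200
bottle_center top no trace
bottle_center ('scene',) [0.4412 0.0172 0.0772] 33.8
```

View pics/both3.png

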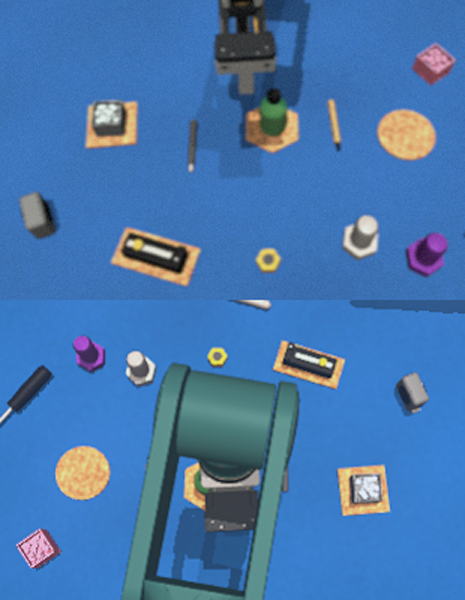

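Call:
{"op": "move_arm", "data": {
  "steps": "0.003 0.035 0 0 0.08; 0.001 0.006 0 0 0.08; 0 0 -0.04 0 0.08; 0 0 -0.04 0 0.08; 0 0 0 0 0.08"
}}

```text
t: 23.78
eef_pos: [0.4414, 0.0143, 0.0873]
tcp_rot: [0.693, 0.721, -0.003, -0.003]
force: [0.4, 0.5, -0.1]
grip_width: 0.0802
```

Call:
{"op": "move_arm", "data": {
  "steps": "0 0 -0.03 0 0.08; 0 0 -0.02 0 0.08; 0 0 -0.002 0 0.08; 0 0 0 0 0.08; 0 0 0 0 0.08"
}}

```text
t: 24.4
eef_pos: [0.4454, 0.0147, 0.0402]
tcp_rot: [0.693, 0.721, 0.001, 0.001]
force: [-0.2, -0.3, 0.3]
grip_width: 0.0802
```

Call:
{"op": "move_arm", "data": {
  "steps": "-0.001 0.002 -0.002 0 0.08; 0 0 0 0 0.06; 0 0 0 0 0.045; 0 0 0 0 0.03; 0 0 0 0 0.03",
  "newtons": 15
}}

```text
t: 25.02
eef_pos: [0.4434, 0.017, 0.0366]
tcp_rot: [0.692, 0.721, 0.0, 0.0]
force: [-0.6, 0.4, -0.4]
grip_width: 0.0433
```

Call:
{"op": "move_arm", "data": {
  "steps": "0 0 0 0 0.03; 0 0 0 0 0.03; 0 0 0 0 0.03; 0 0 0 0 0.03"
}}

```text
t: 25.52
eef_pos: [0.4433, 0.017, 0.0366]
tcp_rot: [0.692, 0.721, 0.0, 0.0]
force: [1.0, -0.1, -0.4]
grip_width: 0.0432
```

Carry to round (0.466, 0.2326): delta (0.023, 0.216).

Call:
{"op": "move_arm", "data": {
  "steps": "0 0 0.02 0 0.03; 0 0 0.03 0 0.03; 0 0 0.01 0 0.03; 0.003 0.026 0 0 0.03; 0.004 0.04 0 0 0.03",
  "newtons": 20
}}

```text
t: 26.15
eef_pos: [0.4497, 0.0829, 0.0958]
tcp_rot: [0.693, 0.721, -0.001, -0.0]
force: [0.3, 0.2, -0.7]
grip_width: 0.0433
```

Call:
{"op": "move_arm", "data": {
  "steps": "0.004 0.04 0 0 0.03; 0.004 0.04 0 0 0.03; 0.004 0.035 0 0 0.03; 0.002 0.025 0 0 0.03; 0.002 0.01 0 0 0.03"
}}

```text
t: 26.78
eef_pos: [0.4654, 0.2338, 0.0953]
tcp_rot: [0.692, 0.722, -0.001, -0.0]
force: [0.8, -1.1, -1.2]
grip_width: 0.0434
```

Call:
{"op": "move_arm", "data": {
  "steps": "0 0 0 0 0.03; 0 0 0 0 0.03; 0 0 0 0 0.03"
}}

```text
t: 27.15
eef_pos: [0.4662, 0.2321, 0.0965]
tcp_rot: [0.693, 0.721, -0.0, 0.0]
force: [-0.3, 0.7, -1.6]
grip_width: 0.0433
```

Call:
{"op": "move_arm", "data": {
  "steps": "0 0 -0.03 0 0.03; 0 0 -0.02 0 0.03; 0 0 -0.006 0 0.03; 0 0 -0.002 0 0.03; 0 0 0 0 0.03"
}}

```text
t: 27.78
eef_pos: [0.4668, 0.2331, 0.0394]
tcp_rot: [0.693, 0.721, 0.001, 0.0]
force: [0.0, -0.2, -2.2]
grip_width: 0.0433
```

Call:
{"op": "move_arm", "data": {
  "steps": "0 0 0 0 0.03; 0 0 0 0 0.03"
}}

```text
t: 28.02
eef_pos: [0.4665, 0.2331, 0.0391]
tcp_rot: [0.692, 0.721, 0.001, 0.0]
force: [-0.2, -0.0, -1.1]
grip_width: 0.0436
```

Call:
{"op": "move_arm", "data": {
  "steps": "0 0 -0.0025 0 0.03; 0 0 0 0 0.03; 0 0 0 0 0.05; 0 0 0 0 0.07; 0 0 0 0 0.08"
}}

```text
t: 28.65
eef_pos: [0.4661, 0.2329, 0.0359]
tcp_rot: [0.692, 0.721, -0.0, -0.0]
force: [0.2, 1.5, 0.4]
grip_width: 0.0668
```

Call:
{"op": "move_arm", "data": {
  "steps": "0 0 0 0 0.08; 0 0 0.02 0 0.08; 0 0 0.05 0 0.08; 0 0 0.05 0 0.08; 0 0 0.02 0 0.08"
}}

```text
t: 29.28
eef_pos: [0.4676, 0.2336, 0.1801]
tcp_rot: [0.692, 0.721, 0.003, 0.001]
force: [0.3, 0.5, -0.3]
grip_width: 0.0801
```

Call:
{"op": "move_arm", "data": {
  "steps": "0.04 -0.022 0 0 0.08; 0.045 -0.025 0 0 0.08; 0.045 -0.025 0 0 0.08; 0.035 -0.018 0 0 0.08; 0.012 -0.007 0 0 0.08"
}}

```text
t: 29.9
eef_pos: [0.6443, 0.1346, 0.175]
tcp_rot: [0.693, 0.721, -0.001, -0.0]
force: [0.1, -0.4, -0.3]
grip_width: 0.0803
```

Call:
{"op": "move_arm", "data": {
  "steps": "0 0 -0.03 0 0.08; 0 0 -0.01 0 0.08; 0 0 0 0 0.08; 0 0 0 0 0.08"
}}

```text
t: 30.4
eef_pos: [0.6433, 0.1365, 0.1374]
tcp_rot: [0.692, 0.722, 0.001, 0.001]
force: [0.1, 0.4, -0.2]
grip_width: 0.0798
```

```bash
python3 pic.py 4
python3 - <<'E'
from f2 import *
PARTS["bottle_center"]=[np.r_[circ(.022,40,-.0475),circ(.022,40,.0075),circ(.009,30,.02)],np.r_[circ(.009,40,.01),circ(.009,40,.0475)]]
objs([("bottle_center",(.466,.233),.0515,(0,))])
E
```

```text
bottle_center scene no trace
bottle_center top no trace
```

View pics/both4.png

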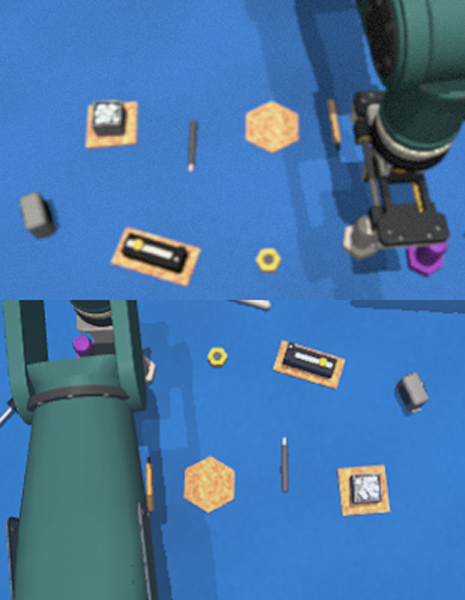

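Call:
{"op": "move_arm", "data": {
  "steps": "0 -0.001 -0.04 0 0.08; 0 0 -0.03 0 0.08; 0 0 -0.02 0 0.08; 0 0 -0.002 0 0.06; 0 0 0 0 0.045"
}}

```text
t: 31.32
eef_pos: [0.644, 0.1351, 0.0452]
tcp_rot: [0.692, 0.721, 0.001, 0.001]
force: [0.4, -0.5, 0.9]
grip_width: 0.0633
```

Call:
{"op": "move_arm", "data": {
  "steps": "0 0 0 0 0.025; 0 0 0 0 0.02; 0 0 0 0 0.02; 0 0 0 0 0.02; 0 0 0 0 0.02",
  "newtons": 25
}}

```text
t: 31.95
eef_pos: [0.6439, 0.135, 0.0447]
tcp_rot: [0.692, 0.721, 0.001, 0.001]
force: [1.8, 0.9, 1.7]
grip_width: 0.0313
```

Call:
{"op": "move_arm", "data": {
  "steps": "0 0 0.02 0 0.02; 0 0 0.03 0 0.02; 0 0 0.01 0 0.02; -0.02 -0.012 0 0 0.02; -0.035 -0.021 0 0 0.02"
}}

```text
t: 32.58
eef_pos: [0.5875, 0.102, 0.1033]
tcp_rot: [0.692, 0.722, -0.0, -0.0]
force: [-0.1, -0.6, -2.3]
grip_width: 0.0316
```

Call:
{"op": "move_arm", "data": {
  "steps": "-0.04 -0.024 0 0 0.02; -0.04 -0.024 0 0 0.02; -0.035 -0.02 0 0 0.02; -0.02 -0.012 0 0 0.02; -0.009 -0.0055 0 0 0.02"
}}

```text
t: 33.2
eef_pos: [0.4426, 0.0161, 0.1036]
tcp_rot: [0.693, 0.721, -0.0, -0.0]
force: [0.0, -0.6, -3.7]
grip_width: 0.0316
```

Call:
{"op": "move_arm", "data": {
  "steps": "0 0 0 0 0.02; 0 0 0 0 0.02; 0 0 0 0 0.02"
}}

```text
t: 33.58
eef_pos: [0.4448, 0.0168, 0.104]
tcp_rot: [0.692, 0.722, 0.0, -0.0]
force: [0.2, -1.2, -3.4]
grip_width: 0.0315
```

Call:
{"op": "move_arm", "data": {
  "steps": "0 0 -0.025 0 0.02; 0 0 -0.02 0 0.02; 0 0 -0.006 0 0.02; 0 0 -0.002 0 0.02; 0 0 0 0 0.02"
}}

```text
t: 34.2
eef_pos: [0.4449, 0.0165, 0.0517]
tcp_rot: [0.692, 0.722, 0.0, 0.001]
force: [0.3, 0.1, -3.8]
grip_width: 0.0317
```

Call:
{"op": "move_arm", "data": {
  "steps": "0 0 0 0 0.02; 0 0 0 0 0.02"
}}

```text
t: 34.45
eef_pos: [0.4446, 0.0164, 0.0516]
tcp_rot: [0.692, 0.721, 0.0, 0.001]
force: [-0.7, -0.0, -3.9]
grip_width: 0.0316
```

Still carrying the weight (−3.9 N) about 3 mm up; lower, release, retreat.

Call:
{"op": "move_arm", "data": {
  "steps": "0 0 -0.002 0 0.02; 0 0 -0.001 0 0.02; 0 0 0 0 0.02; 0 0 0 0 0.02"
}}

```text
t: 34.95
eef_pos: [0.4443, 0.0164, 0.0486]
tcp_rot: [0.692, 0.721, 0.0, 0.0]
force: [-2.7, 0.2, 2.8]
grip_width: 0.0314
```

Call:
{"op": "move_arm", "data": {
  "steps": "0 0 0 0 0.035; 0 0 0 0 0.05; 0 0 0 0 0.07; 0 0 0 0 0.08; 0 0 0 0 0.08"
}}

```text
t: 35.58
eef_pos: [0.4442, 0.0164, 0.048]
tcp_rot: [0.692, 0.721, 0.0, 0.0]
force: [-0.1, -0.4, 0.6]
grip_width: 0.0716
```

Call:
{"op": "move_arm", "data": {
  "steps": "0 0 0.02 0 0.08; 0 0 0.05 0 0.08; 0 0 0.05 0 0.08; -0.02 -0.05 0.03 0 0.08; -0.02 -0.05 0 0 0.08"
}}

```text
t: 36.2
eef_pos: [0.4055, -0.0848, 0.2016]
tcp_rot: [0.692, 0.722, 0.001, 0.004]
force: [0.0, 0.6, -0.5]
grip_width: 0.08
```

Call:
{"op": "move_arm", "data": {
  "steps": "-0.02 -0.05 0 0 0.08; -0.02 -0.05 0 0 0.08; -0.02 -0.05 0 0 0.08; -0.02 -0.05 0 0 0.08; -0.02 -0.05 0 0 0.08"
}}

```text
t: 36.83
eef_pos: [0.3033, -0.3351, 0.1982]
tcp_rot: [0.693, 0.721, 0.0, 0.0]
force: [1.6, -0.9, -0.6]
grip_width: 0.0798
```

Call:
{"op": "move_arm", "data": {
  "steps": "-0.01 -0.05 0 0 0.08; -0.01 -0.05 0 0 0.08; 0 -0.05 0 0 0.08; 0 -0.03 0 0 0.08; 0 0 0 0 0.08"
}}

```text
t: 37.45
eef_pos: [0.2835, -0.5149, 0.1967]
tcp_rot: [0.693, 0.721, 0.0, -0.001]
force: [0.1, 0.3, -0.6]
grip_width: 0.0798
```

```bash
python3 pic.py 5
python3 - <<'E'
from f2 import *
PARTS["bottle_center"]=[np.r_[circ(.022,40,-.0475),circ(.022,40,.0075),circ(.009,30,.02)],np.r_[circ(.009,40,.01),circ(.009,40,.0475)]]
objs([("bottle_center",(.466,.233),.0515,(0,)),("post_center",(.4447,.0166),.044,(0,.4)),("tub_center",(.4324,-.2457),.022,(.05,)),("gauge_center",(.656,-.159),.017,(-.31,))],(("scene","top"),))
for n in("nut","tape"):
    for c in("scene","top"):
        for d in bot.pinpoint(c,n)[:1]: print(n,c,np.round(px(d["xy"]),1),onz(c,[px(d["xy"])],0)[0])
E
```

```text
bottle_center scene conf 0.63 477 413 435 175 205
bottle_center top conf 0.57 382 190 212 203 223
bottle_center ('scene', 'top') [0.4655 0.2345 0.2504] 114.1
post_center scene no trace
post_center top conf 0.81 324 279 299 212 232
tub_center scene conf 0.56 506 210 233 176 200
tub_center top conf 0.8 382 384 404 216 234
tub_center ('scene', 'top') [ 0.4321 -0.2476  0.0201] 95.6
gauge_center scene conf 0.8 790 230 274 265 292
gauge_center top conf 0.96 513 339 374 128 152
gauge_center ('scene', 'top') [ 0.6564 -0.1597 -0.3105] 83.7
nut scene [331.5 284.6] [0.6692 0.0087 0.    ]
nut top [293.6 137.4] [0.6731 0.0052 0.    ]
tape scene [178.5 258.7] [ 0.6007 -0.3329  0.    ]
tape top [422.  163.7] [ 0.5983 -0.3331  0.    ]
```

View pics/both5.png

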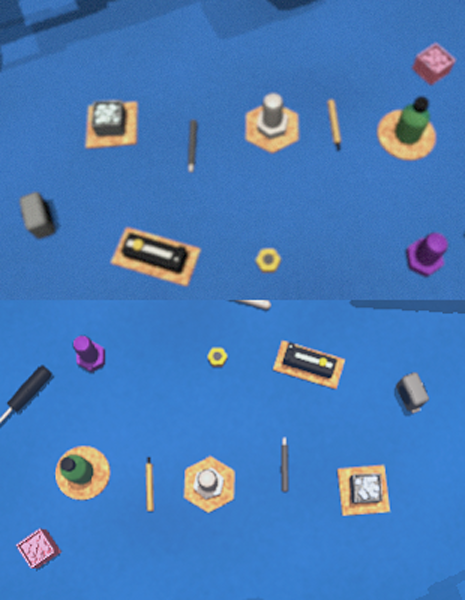

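Run:
```python
from f2 import *
objs([("post_center",(.4447,.0166),.044,(0,.4))],(("scene","top"),("top",)))
print(bot.finish_job())
```

```text
post_center scene conf 0.81 420 322 340 173 202
post_center top conf 0.82 308 279 298 212 232
post_center ('scene', 'top') [0.4441 0.0172 0.9276] 106.7
post_center ('top',) [ 0.4442  0.0186 -0.1999] 18.4
the job is handed in; nothing more can be done
None
```

All four things are standing on their own mats and the job is handed in. I moved the bottle to the hexagonal mat for the time being, then the gauge to the oblong one and the tub to the square one. After that the bottle went to the round mat and the post to the hexagonal one. The work took about 38 s of the 136 s allowed.

My last check fitted each thing in both camera pictures and compared it with its mat centre; the pictures also showed all of them standing flat:

| Thing | Off its mat centre | Limit |
|---|---|---|
| Bottle | about 2 mm | 15 mm |
| Gauge | about 1 mm; its length within 0.02 rad of the mat's | 15 mm; 0.26 rad |
| Tub | about 2 mm | 15 mm |
| Post | about 1 mm | 15 mm |

- **Nut and tape measure:** the nut read up to about 8 mm and the tape up to about 7 mm from their starting readings. That is about as much as the detector's readings vary, and nothing touched them.
- **Arm:** it ended clear of everything, with the gripper open.
- **Checks that failed on the way:** the network missed the bottle and the post in some pictures, but found both when I looked again after pulling the arm back. No final check disagreed.

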